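# Set out the filter kit and sort the stoppers

## Robot

A 6-joint arm with a two-finger parallel gripper is mounted at the origin on a cart in front of the work surface, level with it; the furniture and walls round the work are solid. World frame = base frame: x ahead of the robot, y to its left, z up, the work surface at z = 0. Lengths are in m, angles in rad, forces in N, time in s.
With the tool pointing down it reaches from about 0.35 to 0.775 m from the base axis. Payload 5.5 kg.
Tool frame: the origin (TCP) lies at the very end of the fingers, on their centre line; the grasp point (between the pads) lies 19 mm behind it; z points along the fingers, y is the direction in which the jaws open and shut (so a half turn about z gives the same grasp; the last joint's range is limited). The gripper opens to 85 mm and grips with 20 to 120 N. Pads are 22 mm wide; open, the fingers measure 114 mm over their backs; the gripper's body (76 mm by 85 mm) begins 54 mm behind the grasp point. The pads swing forward as they close: fully open they stand 13 mm farther back than shut.
Start: joints at [1.01, 0.313, 0.046, 1.304, 0, 1.431], TCP at [0.235, 0.525, 0.231] pointing down, gripper open.
Joint ranges: [-2.76, 2.76], [-0.86, 1.69], [-1.03, 1.26], [-2.2, 2.34], [-1.47, 1.5], [-3.14, 3.14]. Speed limits (rad/s): [2.57, 2.57, 3.14, 3.14, 3.14, 3.14].

## Interface

Orientations are given as a unit quaternion [w, x, y, z].
In Python, from workcell import get_state, imaging, env, spotter gives the robot as it stands.
- The arm moves only by the tool play_rows, never from a script. Its argument "moves" is a list of rows, each an object with "claw": the finger opening in cm, from 0 to 8.54; "delta_pos": the shift along the tool's x, y, z in cm, a list of three; "twist": the turn about the tool's z in degrees. A call has 1 to 12 rows; each row is the pose to reach, as a shift and turn from the pose commanded when the call began, along the tool's axes at that moment; what a row does not reach only later rows make up. A row lasts 1/8 s, in which the tool goes at most 62.5 mm and 10.7 degrees, less where a joint would pass 70% of its speed; a pose out of reach is approached as far as the arm can. A call with a gripper value outside its range is refused whole. The fingers move at their own pace and stop on an object; "force" is the grip in N (left out, the last holds). Time passes only in rows, so rows that repeat a pose let the fingers close. It gives the time, the measured TCP pose, the force and the opening at its end, in the units of the state.
- get_state(): the state, without advancing time (a new reading comes with each control period).
- imaging.read_camera(name): name is "side" or "top"; returns the picture (420x560x3 uint8, red, green, blue); there is no depth.
- imaging.camera_info(name): a dict with "fx", "fy", "cx", "cy" (pixels), "world_to_cam" (4x4, takes a point from world to camera coordinates). Camera axes: x right, y down, z forward; pixel columns grow to the right and rows downward; lengths in m; the calibration is good to about 2 mm. A picture is of the moment at which its call begins. camera_info takes no time and is no camera call.
- env.hand_in(): hands the job in, once; it reports no verdict.
Trained networks look in the newest picture that a camera, given by its name, has taken for a name from the list of things; names that differ only in an ending like _2 or _b are one class to them, and where a whole thing is asked for, a point or a joint stands for the part that bears it (a point fixed in the world has none). Each returns a list of dicts, best first, with "conf" (0 to 1); they miss things now and then, are a little off and sometimes report something else, mostly with a low value. They report only what shows in the picture. A call takes as long as a camera call. They do not tell look-alikes from the thing itself.
- spotter.spot_in(camera, query): "extent" ([left, top, right, bottom] in pixels, round what is visible of it).
The state is a dict: "clock": time; "joint_pos": joint angles; "qvel": joint speeds; "tau": joint torques, N m; "tcp_pos": TCP position; "orientation": TCP orientation; "wrist_force": force on the tool from outside, world axes, zero at the start; "ft_torque": the same for the moment, N m; "finger_gap": finger opening in m.
Only numpy, scipy, OpenCV 4.12 (cv2) and the standard library are available. Lean on these libraries where they do the work, as an engineer would, in place of code of your own. Each camera call takes 0.05 s, during which the arm holds its last target. There are 200 camera calls.

## Task

Sort the small things on the bench. Lay the instruments in the grey three-bay kit tray, flat and along the middle of their bays, one to a bay in the order of use counted from the tray's blue edge: blue-capped marker, tweezers, spatula. Stand the blue stopper upright in the blue box and the red-brown stopper upright in the red-brown box, and leave the two petri dishes where they are.

Things in the scene. Friction and masses are not known exactly. Their poses are not given: they have to be found in the camera images.
- marker_center (a point): Felt marker, black barrel and blue cap (not the red and black ones far to the right), loose, lying on the bench: 139 long, 12 wide, 11 high (mm). The point is its centre, 5.5 mm above its underside. y runs along the barrel, z up. Grasp across the barrel (along its x).
- forceps_center (a point): Steel tweezers, loose, lying flat: 129 long, 15 wide at most, 12 high (mm); the two arms are one rigid piece. The point is the centre, 6 mm above the underside. y runs along the length, z up. Grasp across the arms (along x).
- spatula_center (a point): Steel spatula with a brown wooden handle, loose, lying flat: 180 long overall (mm). The point is the middle of its whole length, 4.5 mm above the underside. y runs along it, towards the handle. The handle (10 wide, 9 high, 55 long) runs from y = +31 to +86 mm, centre at y = +58 mm; grasp it there, across (along x). The rest is a thin blade (10 to 18 mm wide, about 2 mm thick, lying 2 to 5 mm up); nearly all the weight is in the handle.
- blue_stopper_center (a point): Blue rubber stopper, loose, standing on its narrow end: 33 mm across the top, a little narrower below, 28 high. The point is its centre, 14 mm above its underside; z is its own axis, up.
- brown_stopper_center (a point): Red-brown rubber stopper, loose, standing on its narrow end: 25 mm across the top, a little narrower below, 24 high. The point is its centre, 12 mm above its underside; z is its own axis, up.
- kit_tray: Grey kit tray, fixed to the bench, 192 (x) by 216 (y) mm outside, walls 14 mm high and 5 mm thick, floor top 4 mm above the bench. Origin at the centre of its underside. Three bays run along its y axis, each about 206 mm long, parted by two white ridges 4 mm wide that rise 4 mm above the floor at x = -30 and +30 mm. Bay middles: first bay at x = -60 mm (beside the blue edge, the -x side), second at x = 0, third at x = +60 mm. Lies at any yaw.
- blue_box: Blue open box, fixed to the bench, 90 by 90 mm outside, walls 3 mm thick and 26 mm high, inner floor 3 mm above the bench. Origin at the centre of its underside.
- brown_box: Red-brown open box, fixed to the bench, 90 by 90 mm outside, walls 3 mm thick and 26 mm high, inner floor 3 mm above the bench. Origin at the centre of its underside.
- dish_a: Lidded petri dish with red medium, loose, 62 mm across and 15 mm high, beyond the tray, beside the boxes; to be left alone. Origin at the centre of its underside.
- dish_b: Lidded petri dish with red medium, loose, 62 mm across and 15 mm high, on the robot's side of the instruments; to be left alone. Origin at the centre of its underside.
Things that resemble listed ones, but are neither listed nor needed, are in the scene too. Leave any yellow look-alike of the part that bears spatula_center alone.

How it is judged:
At the end, for the whole second after the job is handed in: Marker, tweezers, spatula lie flat in bays 1, 2, 3 from the blue edge: within 18 mm of the bay's middle line, 0.2 rad of its direction, lengthwise 30 mm (spatula 18 mm) of centre. Each stopper stands upright (0.15 rad) on the floor of the box of its colour. All released, at rest (x of marker_center in the frame of kit_tray between -0.078 and -0.042 m and y of marker_center in the frame of kit_tray between -0.03 and 0.03 m and z of marker_center in the frame of kit_tray between 0.003 and 0.017 m and angle between the y axis of each of marker_center, forceps_center, spatula_center and the y axis of kit_tray, either way round below 0.2 rad and angle between marker_center's own y axis and vertical between 1.4708 and 1.6708 rad and x of forceps_center in the frame of kit_tray between -0.018 and 0.018 m and y of forceps_center in the frame of kit_tray between -0.03 and 0.03 m and z of forceps_center in the frame of kit_tray between 0.003 and 0.017 m and angle between forceps_center's own y axis and vertical between 1.4708 and 1.6708 rad and x of spatula_center in the frame of kit_tray between 0.042 and 0.078 m and y of spatula_center in the frame of kit_tray between -0.018 and 0.018 m and z of spatula_center in the frame of kit_tray between 0.003 and 0.017 m and angle between spatula_center's own y axis and vertical between 1.4708 and 1.6708 rad and x of blue_stopper_center in the frame of blue_box between -0.034 and 0.034 m and y of blue_stopper_center in the frame of blue_box between -0.034 and 0.034 m and z of blue_stopper_center in the frame of blue_box between 0.011 and 0.023 m and angle between each of blue_stopper_center, brown_stopper_center's own z axis and vertical below 0.15 rad and x of brown_stopper_center in the frame of brown_box between -0.034 and 0.034 m and y of brown_stopper_center in the frame of brown_box between -0.034 and 0.034 m and z of brown_stopper_center in the frame of brown_box between 0.009 and 0.021 m and linear speed of each of marker, forceps, spatula, blue_stopper, brown_stopper below 0.02 m/s); the robot touches nothing.
It fails at once if a petri dish is pushed more than 20 mm or lifted or tipped (distance of dish_a from where it was at the start of the episode above 0.02 m or angle between dish_a's own z axis and vertical above 0.3 rad).
It fails at once if a petri dish is pushed more than 20 mm or lifted or tipped (distance of dish_b from where it was at the start of the episode above 0.02 m or angle between dish_b's own z axis and vertical above 0.3 rad).
It also fails if it takes over 115 s, if anything falls off the work surface, if the arm or the gripper's body presses on something with over 40 N, if the wrist force passes 120 N, or if a joint passes its speed limit or range.

## Working session

There is one attempt and no reset: what is moved stays moved. The work goes in short steps, Python scripts to look and compute and a tool call to move; the robot and the scene stay as the last step left them, time stands still between calls to the robot, and variables do not carry over. Pictures are saved under pics/ and viewed, about 12 in all and at most 16, crops included, and the job is handed in when it is done.

Besides the shell and the picture viewer there is one more tool, called after "Request:" by a JSON object that holds its "method" and its "body". play_rows: Moves the arm, as the interface text tells. Its arguments: {"type":"object","properties":{"moves":{"type":"array"},"force":{"type":"number"}},"required":["moves"]}

```bash
mkdir -p pics; ls; cat > h.py <<'E'
import numpy as np, cv2, json
from workcell import get_state, imaging, env, spotter
def shot(c,f):
    im=imaging.read_camera(c); cv2.imwrite('pics/'+f,im[:,:,::-1]); return im
def px2w(c,u,v,z):
    i=imaging.camera_info(c); T=np.linalg.inv(np.array(i['world_to_cam']))
    d=T[:3,:3]@np.array([(u-i['cx'])/i['fx'],(v-i['cy'])/i['fy'],1]); o=T[:3,3]
    return o+d*(z-o[2])/d[2]
def w2px(c,p):
    i=imaging.camera_info(c); q=np.array(i['world_to_cam'])@np.append(p,1)
    return np.array([i['fx']*q[0]/q[2]+i['cx'],i['fy']*q[1]/q[2]+i['cy']])
E
python3 - <<'E'
from h import *
for c in('top','side'):
    im=shot(c,c+'0.png'); i=imaging.camera_info(c); print(c,i['fx'],np.linalg.inv(np.array(i['world_to_cam'])).round(3).tolist())
for n in ['marker_center','forceps_center','spatula_center','blue_stopper_center','brown_stopper_center','kit_tray','blue_box','brown_box','dish_a']:
    print(n,[(np.round(d['extent']).tolist(),round(d['conf'],2)) for d in spotter.spot_in('top',n)])
print(get_state())
E
```

```text
pics
top 456.23350088610187 [[-0.02, -0.997, 0.073, 0.421], [-1.0, 0.021, 0.014, -0.188], [-0.015, -0.072, -0.997, 1.206], [0.0, 0.0, 0.0, 1.0]]
side 394.6990409932558 [[-0.997, -0.044, 0.066, 0.46], [-0.079, 0.65, -0.756, 0.651], [-0.009, -0.759, -0.651, 0.789], [0.0, 0.0, 0.0, 1.0]]
marker_center [([298.0, 190.0, 318.0, 238.0], 0.54)]
forceps_center []
spatula_center [([271.0, 180.0, 277.0, 250.0], 0.78), ([392.0, 131.0, 430.0, 188.0], 0.64)]
blue_stopper_center [([303.0, 151.0, 313.0, 167.0], 0.5)]
brown_stopper_center []
kit_tray [([108.0, 174.0, 195.0, 255.0], 0.92)]
blue_box [([332.0, 158.0, 370.0, 199.0], 0.92)]
brown_box [([247.0, 134.0, 288.0, 167.0], 0.63)]
dish_a [([171.0, 139.0, 192.0, 155.0], 0.8), ([239.0, 253.0, 263.0, 278.0], 0.66)]
{'clock': 0.55, 'joint_pos': array([ 1.01038600e+00,  3.13188249e-01,  4.60687978e-02,  1.30361845e+00,
       -2.05287700e-05,  1.43118705e+00]), 'qvel': array([-1.00941722e-03, -5.14280768e-05,  6.38933487e-04,  2.82604920e-04,
       -1.81431724e-03, -1.03502415e-03]), 'tau': array([-9.13369331e-04, -4.80068815e+01,  2.98607165e+01,  8.45523391e-04,
       -1.44901182e-04, -1.34955982e-05]), 'tcp_pos': array([0.23491098, 0.52484367, 0.23131709]), 'orientation': array([1.96592413e-05, 2.08851611e-01, 9.77947342e-01, 2.39216564e-05]), 'wrist_force': array([-0.66898663,  0.43615548,  0.3253015 ]), 'ft_torque': array([0.01159197, 0.02464476, 0.00845899]), 'finger_gap': 0.08554214288456773}
```

```bash
python3 - <<'E'
import cv2
a=cv2.imread('pics/top0.png'); cv2.imwrite('pics/top_c.png',cv2.resize(a[120:290,90:440],None,fx=2.28,fy=2.28,interpolation=cv2.INTER_CUBIC))
E
```

```text
(no output)
```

View pics/side0.png

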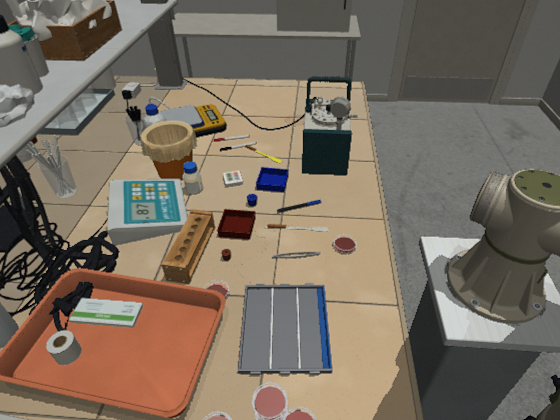

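View pics/top_c.png

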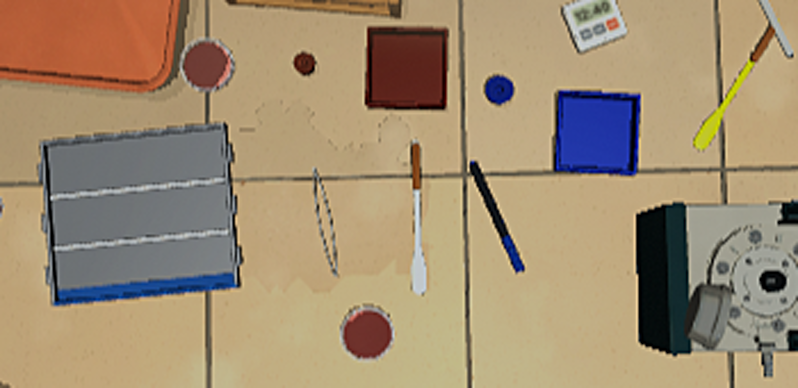

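The blue-capped marker is at crop (473,164)–(522,269). The red and black ones sit far right, outside the crop. The spatula with the brown handle and white blade is at (415,142)–(419,293), and the yellow one at (735,90) is its look-alike. Tweezers are at (316,169)–(336,275), the blue stopper at (499,89), the brown one at (304,63). The tray's blue edge faces the robot.

```bash
cat > m.py <<'E'
from h import *
im=cv2.imread('pics/top0.png').astype(int)
raw=lambda x,y:(x/2.28+90-.28,y/2.28+120-.28)
def blob(name,x0,y0,x1,y1,z,ksz=0,thr=45):
    (u0,v0),(u1,v1)=raw(x0,y0),raw(x1,y1); u0,v0,u1,v1=map(int,(u0,v0,u1,v1))
    r=im[v0:v1,u0:u1]; bg=np.median(r.reshape(-1,3),axis=0)
    m=(np.abs(r-bg).sum(2)>thr).astype(np.uint8)
    n,l,s,c=cv2.connectedComponentsWithStats(m); k=1+np.argmax(s[1:,4])
    v,u=np.nonzero(l==k) if ksz==0 else np.nonzero(m)
    P=np.array([px2w('top',a+u0,b+v0,z)[:2] for a,b in zip(u,v)])
    R=cv2.minAreaRect((P*1000).astype(np.float32))
    w=np.linalg.eigh(np.cov(P.T))[1][:,1]; 
    pr=(P-P.mean(0))@w; mid=P.mean(0)+w*(pr.max()+pr.min())/2
    print(name,'rect',np.round(R[0]),np.round(R[1]),'axis',w.round(3),'mid',(mid*1000).round(),'len',round(np.ptp(pr)*1000),'r',round(np.hypot(*mid),3),'ends',((P.mean(0)+w*pr.min())*1000).round(),((P.mean(0)+w*pr.max())*1000).round())
blob('marker',468,155,530,280,.006)
blob('tweezers',305,160,345,283,.006,1)
blob('spatula',400,135,432,300,.004)
blob('bluest',478,65,522,112,.028)
blob('brownst',288,42,322,82,.024)
blob('dishb',335,300,400,365,.015)
blob('disha',178,36,240,95,.015)
for n,cs,z in[('tray',[(42,143),(226,124),(240,287),(55,304)],.014),('bluebox',[(557,91),(639,94),(636,174),(555,169)],.026),('brownbox',[(368,27),(447,28),(446,109),(366,108)],.026)]:
    W=np.array([px2w('top',*raw(*c),z)[:2] for c in cs]); print(n,(W*1000).round().tolist(),'c',(W.mean(0)*1000).round(),[round(1000*np.hypot(*(W[i]-W[i-1]))) for i in range(4)])
E
python3 m.py
```

```text
marker rect [ 496. -256.] [ 71. 142.] axis [-0.982 -0.186] mid [ 498. -251.] len 149 r 0.558 ends [ 571. -238.] [ 425. -265.]
tweezers rect [492. -53.] [ 45. 126.] axis [-0.991 -0.138] mid [492. -58.] len 130 r 0.496 ends [557. -50.] [428. -67.]
spatula rect [ 497. -161.] [ 34. 182.] axis [-1.    -0.012] mid [ 497. -164.] len 183 r 0.523 ends [ 588. -163.] [ 406. -165.]
bluest rect [ 638. -261.] [34. 37.] axis [-0.84  -0.543] mid [ 639. -260.] len 37 r 0.69 ends [ 654. -250.] [ 623. -270.]
brownst rect [674. -38.] [26. 29.] axis [-0.924 -0.382] mid [674. -38.] len 30 r 0.675 ends [688. -33.] [660. -44.]
dishb rect [ 367. -103.] [73. 70.] axis [0.051 0.999] mid [ 366. -103.] len 75 r 0.38 ends [ 364. -141.] [368. -65.]
disha rect [679.  78.] [70. 67.] axis [0.229 0.973] mid [679.  78.] len 83 r 0.683 ends [669.  38.] [688. 118.]
tray [[590.0, 269.0], [607.0, 55.0], [419.0, 40.0], [403.0, 253.0]] c [505. 154.] [187, 215, 189, 213]
bluebox [[635.0, -328.0], [630.0, -421.0], [538.0, -414.0], [545.0, -323.0]] c [ 587. -371.] [90, 94, 92, 92]
brownbox [[715.0, -112.0], [711.0, -203.0], [617.0, -200.0], [620.0, -109.0]] c [ 666. -156.] [94, 91, 94, 92]
```

```bash
cat >> h.py <<'E'
from scipy.spatial.transform import Rotation as Ro
def go(x,y,z,ay=None):
    """delta in tool axes (cm) and twist (deg) to TCP x,y,z with tool y along world yaw ay (deg, mod 180); jaws"""
    s=get_state(); q=s['orientation']; R=Ro.from_quat(q[[1,2,3,0]]).as_matrix()
    d=R.T@(np.array([x,y,z])-s['tcp_pos'])*100; t=0
    if ay is not None:
        a=np.degrees(np.arctan2(R[1,1],R[0,1])); t=-((ay-a+90)%180-90)
    print('delta',d.round(2).tolist(),'twist',round(t,1),'j6',round(np.degrees(s['joint_pos'][5])),'t',round(s['clock'],2)); return d,t
E
python3 - <<'E'
from h import *
im=cv2.imread('pics/top0.png')
a=cv2.resize(im[178:248,222:322],None,fx=8,fy=8,interpolation=cv2.INTER_CUBIC); cv2.imwrite('pics/z1.png',a)
hsv=im.astype(int)
def line(u0,v0,u1,v1,mask,z,n):
    v,u=np.nonzero(mask[v0:v1,u0:u1]); P=np.array([px2w('top',p+u0,q+v0,z)[:2] for p,q in zip(u,v)])
    vx,vy,x,y=cv2.fitLine((P*1000).astype(np.float32),cv2.DIST_HUBER,0,.01,.01).ravel(); w=np.array([vx,vy]); pr=(P*1000-[x,y])@w
    print(n,'mid',(np.array([x,y])+w*(np.percentile(pr,1)+np.percentile(pr,99))/2).round(1),'len',round(np.ptp(pr)),'yaw',round(np.degrees(np.arctan2(vy,vx)),1),len(P))
g=im.astype(int).sum(2)
line(294,188,322,242,g<230,.007,'marker')
line(224,190,242,243,g<430,.006,'tweez')
go(.55,-.2,.15,90)
E
```

```text
marker mid [ 495.3 -254. ] len 142 yaw 22.8 266Traceback (most recent call last):
  File "<stdin>", line 11, in <module>
  File "<stdin>", line 6, in line
  File "h.py", line 6, in px2w
    i=imaging.camera_info(c); T=np.linalg.inv(np.array(i['world_to_cam']))
ValueError: time passes only in moves, steps and waits
```

View pics/z1.png

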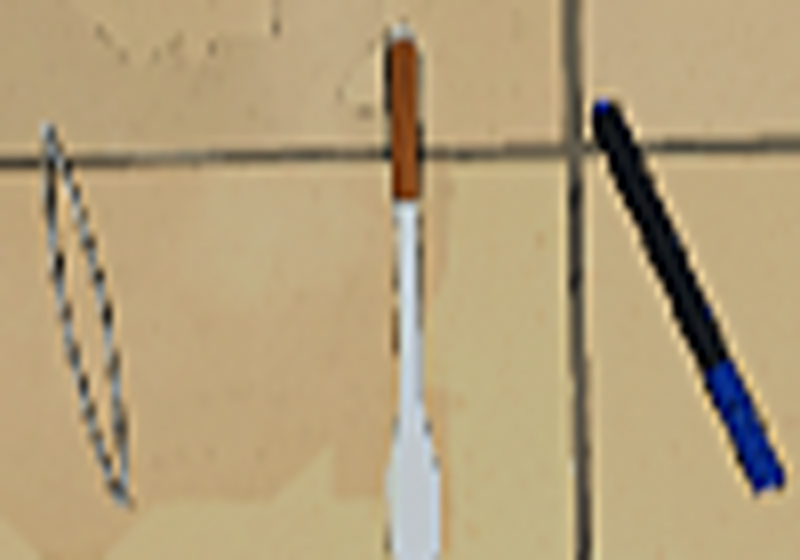

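Request:
{"method": "play_rows", "body": {"moves": [{"claw": 4,"delta_pos": [-55.6,-60.5,13.1],"twist": -46.9},{"claw": 4,"delta_pos": [-55.6,-60.5,13.1],"twist": -46.9},{"claw": 4,"delta_pos": [-55.6,-60.5,13.1],"twist": -46.9},{"claw": 4,"delta_pos": [-55.6,-60.5,13.1],"twist": -46.9},{"claw": 4,"delta_pos": [-55.6,-60.5,13.1],"twist": -46.9},{"claw": 4,"delta_pos": [-55.6,-60.5,13.1],"twist": -46.9},{"claw": 4,"delta_pos": [-55.6,-60.5,13.1],"twist": -46.9},{"claw": 4,"delta_pos": [-55.6,-60.5,13.1],"twist": -46.9},{"claw": 4,"delta_pos": [-55.6,-60.5,13.1],"twist": -46.9},{"claw": 4,"delta_pos": [-55.6,-60.5,13.1],"twist": -46.9},{"claw": 4,"delta_pos": [-55.6,-60.5,13.1],"twist": -46.9},{"claw": 4,"delta_pos": [-55.6,-60.5,13.1],"twist": -46.9}], "force": 40}}

```text
clock: 2.05
tcp_pos: [0.4644, -0.1619, 0.1163]
orientation: [0.001, -0.197, 0.98, -0.0]
wrist_force: [0.8, 0.2, -0.0]
finger_gap: 0.0401
```

```bash
python3 - <<'E'
from h import *
import pickle
pickle.dump({c:imaging.camera_info(c) for c in('top','side')},open('cam.pkl','wb'))
go(.495,-.254,.05,112.8)
E
cat >> h.py <<'E'
import pickle,os,types
if os.path.exists('cam.pkl'):
    _C=pickle.load(open('cam.pkl','rb')); _r=imaging.read_camera
    imaging=types.SimpleNamespace(read_camera=_r,camera_info=lambda c:_C[c])
E
```

```text
delta [0.75, -9.67, 6.63] twist -0.0 j6 -51 t 2.05
```

Request:
{"method": "play_rows", "body": {"moves": [{"claw": 4,"delta_pos": [0.75,-9.7,4],"twist": 0},{"claw": 4,"delta_pos": [0.75,-9.7,4],"twist": 0},{"claw": 4,"delta_pos": [0.75,-9.7,5],"twist": 0},{"claw": 4,"delta_pos": [0.75,-9.7,5],"twist": 0},{"claw": 4,"delta_pos": [0.75,-9.7,5],"twist": 0}]}}

```text
clock: 2.68
tcp_pos: [0.4943, -0.2508, 0.0668]
orientation: [0.0, -0.198, 0.98, 0.0]
wrist_force: [-0.2, 0.2, -0.2]
finger_gap: 0.0401
```

```bash
python3 - <<'E'
from h import *
a=shot('side','s1.png'); b=shot('top','t1.png')
go(.495,-.254,.004,112.8)
u,v=map(int,w2px('side',[.495,-.254,.01])); c=a[v-60:v+50,u-70:u+70]
u,v=map(int,w2px('top',[.495,-.254,.01])); d=b[v-55:v+55,u-70:u+70]
cv2.imwrite('pics/c1.png',cv2.resize(np.hstack([c,d])[:,:,::-1],None,fx=2.8,fy=2.8,interpolation=cv2.INTER_CUBIC))
E
```

```text
delta [0.1, -0.27, 6.32] twist 0.1 j6 -58 t 2.77
```

View pics/c1.png

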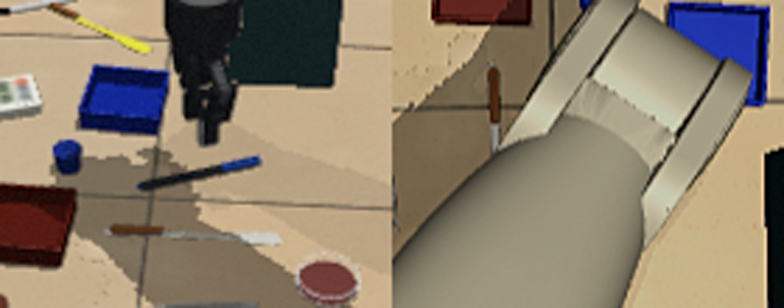

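The side view shows the gripper open above the marker and the other things undisturbed. I'll descend, close and lift.

Request:
{"method": "play_rows", "body": {"moves": [{"claw": 4,"delta_pos": [0.1,-0.3,4],"twist": 0},{"claw": 4,"delta_pos": [0.1,-0.3,6.2],"twist": 0},{"claw": 4,"delta_pos": [0.1,-0.3,6.2],"twist": 0},{"claw": 0.6,"delta_pos": [0.1,-0.3,6.2],"twist": 0},{"claw": 0.6,"delta_pos": [0.1,-0.3,6.2],"twist": 0},{"claw": 0.6,"delta_pos": [0.1,-0.3,6.2],"twist": 0},{"claw": 0.6,"delta_pos": [0.1,-0.3,6.2],"twist": 0},{"claw": 0.6,"delta_pos": [0.1,-0.3,6.2],"twist": 0},{"claw": 0.6,"delta_pos": [0.1,-0.3,3],"twist": 0},{"claw": 0.6,"delta_pos": [0.1,-0.3,-2],"twist": 0},{"claw": 0.6,"delta_pos": [0.1,-0.3,-2],"twist": 0},{"claw": 0.6,"delta_pos": [0.1,-0.3,-2],"twist": 0}]}}

```text
clock: 4.28
tcp_pos: [0.4948, -0.2552, 0.0866]
orientation: [0.0, -0.198, 0.98, -0.0]
wrist_force: [-0.3, -0.4, -1.2]
finger_gap: 0.0093
```

```bash
python3 - <<'E'
from h import *
print(get_state()['finger_gap']); go(.445,.149,.09,4.5)
E
```

```text
0.009287073844926677
delta [-11.06, 39.19, -0.37] twist -71.7 j6 -58 t 4.28
```

Request:
{"method": "play_rows", "body": {"moves": [{"claw": 0.6,"delta_pos": [-11.1,39.2,-0.4],"twist": -71.7},{"claw": 0.6,"delta_pos": [-11.1,39.2,-0.4],"twist": -71.7},{"claw": 0.6,"delta_pos": [-11.1,39.2,-0.4],"twist": -71.7},{"claw": 0.6,"delta_pos": [-11.1,39.2,-0.4],"twist": -71.7},{"claw": 0.6,"delta_pos": [-11.1,39.2,-0.4],"twist": -71.7},{"claw": 0.6,"delta_pos": [-11.1,39.2,-0.4],"twist": -71.7},{"claw": 0.6,"delta_pos": [-11.1,39.2,-0.4],"twist": -71.7},{"claw": 0.6,"delta_pos": [-11.1,39.2,-0.4],"twist": -71.7},{"claw": 0.6,"delta_pos": [-11.1,39.2,-0.4],"twist": -71.7},{"claw": 0.6,"delta_pos": [-11.1,39.2,-0.4],"twist": -71.7},{"claw": 0.6,"delta_pos": [-11.1,39.2,-0.4],"twist": -71.7}]}}

```text
clock: 5.65
tcp_pos: [0.4454, 0.1483, 0.0901]
orientation: [0.0, 0.733, -0.68, -0.0]
wrist_force: [0.0, 0.2, -0.7]
finger_gap: 0.0096
```

```bash
python3 - <<'E'
from h import *
print(get_state()['finger_gap']); go(.445,.149,.010,4.5)
a=shot('side','s2.png')
cv2.imwrite('pics/c2.png',cv2.resize(a[200:400,150:420][:,:,::-1],None,fx=2.6,fy=2.6,interpolation=cv2.INTER_CUBIC))
E
```

```text
0.009551765320501412
delta [-0.08, 0.03, 8.01] twist -0.1 j6 -86 t 5.65
```

View pics/c2.png

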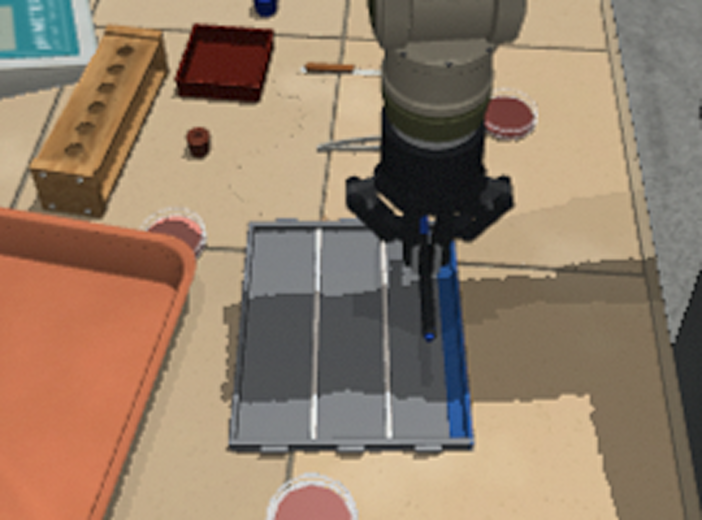

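Request:
{"method": "play_rows", "body": {"moves": [{"claw": 0.6,"delta_pos": [-0.1,0,5],"twist": 0},{"claw": 0.6,"delta_pos": [-0.1,0,7.5],"twist": 0},{"claw": 0.6,"delta_pos": [-0.1,0,8.0],"twist": 0},{"claw": 0.6,"delta_pos": [-0.1,0,8.0],"twist": 0},{"claw": 2.2,"delta_pos": [-0.1,0,8.0],"twist": 0},{"claw": 2.2,"delta_pos": [-0.1,0,8.0],"twist": 0},{"claw": 2.2,"delta_pos": [-0.1,0,8.0],"twist": 0},{"claw": 2.2,"delta_pos": [-0.1,0,4],"twist": 0},{"claw": 2.2,"delta_pos": [-0.1,0,0],"twist": 0},{"claw": 2.2,"delta_pos": [-0.1,0,0],"twist": 0},{"claw": 2.2,"delta_pos": [-0.1,0,0],"twist": 0}]}}

```text
clock: 7.08
tcp_pos: [0.4449, 0.1503, 0.09]
orientation: [-0.0, 0.734, -0.679, -0.0]
wrist_force: [-0.8, -0.1, -0.2]
finger_gap: 0.0219
```

```bash
python3 - <<'E'
from h import *
go(.492,-.060,.06,100.5)
E
```

```text
delta [21.33, -3.05, 3.0] twist 84.0 j6 -86 t 7.08
```

Request:
{"method": "play_rows", "body": {"moves": [{"claw": 4,"delta_pos": [21.3,-3.0,2],"twist": 84},{"claw": 4,"delta_pos": [21.3,-3.0,2],"twist": 84},{"claw": 4,"delta_pos": [21.3,-3.0,2],"twist": 84},{"claw": 4,"delta_pos": [21.3,-3.0,2],"twist": 84},{"claw": 4,"delta_pos": [21.3,-3.0,2],"twist": 84},{"claw": 4,"delta_pos": [21.3,-3.0,2],"twist": 84},{"claw": 4,"delta_pos": [21.3,-3.0,3],"twist": 84},{"claw": 4,"delta_pos": [21.3,-3.0,3],"twist": 84},{"claw": 4,"delta_pos": [21.3,-3.0,3],"twist": 84},{"claw": 4,"delta_pos": [21.3,-3.0,3],"twist": 84},{"claw": 4,"delta_pos": [21.3,-3.0,3],"twist": 84}]}}

```text
clock: 8.45
tcp_pos: [0.4916, -0.0597, 0.06]
orientation: [-0.0, -0.092, 0.996, 0.0]
wrist_force: [-0.2, 0.5, 0.3]
finger_gap: 0.0403
```

```bash
python3 - <<'E'
from h import *
go(.492,-.060,.004,100.5)
a=shot('side','s3.png')
cv2.imwrite('pics/c3.png',cv2.resize(a[180:400,180:420][:,:,::-1],None,fx=2.6,fy=2.6,interpolation=cv2.INTER_CUBIC))
E
```

```text
delta [-0.04, -0.04, 5.6] twist 0.1 j6 -27 t 8.45
```

View pics/c3.png

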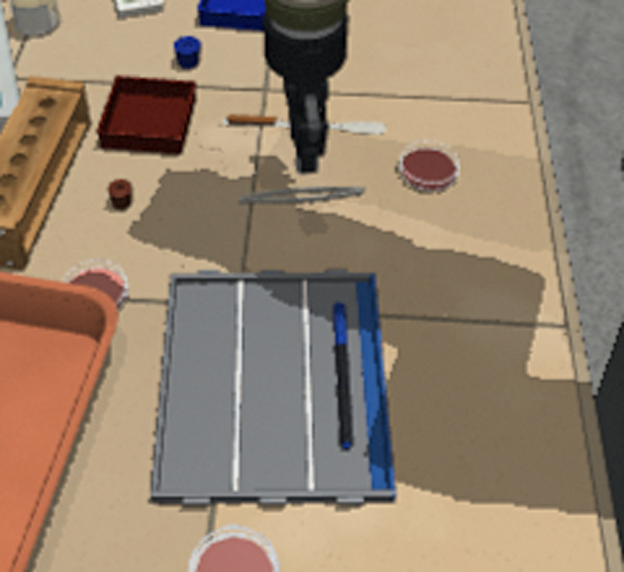

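The marker lies along the middle of bay 1, from (340,305) to (347,445). The gripper is above the tweezers at (303,195).

Request:
{"method": "play_rows", "body": {"moves": [{"claw": 4,"delta_pos": [0,0,4],"twist": 0},{"claw": 4,"delta_pos": [0,0,5.6],"twist": 0},{"claw": 4,"delta_pos": [0,0,5.6],"twist": 0},{"claw": 0.6,"delta_pos": [0,0,5.6],"twist": 0},{"claw": 0.6,"delta_pos": [0,0,5.6],"twist": 0},{"claw": 0.6,"delta_pos": [0,0,5.6],"twist": 0},{"claw": 0.6,"delta_pos": [0,0,5.6],"twist": 0},{"claw": 0.6,"delta_pos": [0,0,5.6],"twist": 0},{"claw": 0.6,"delta_pos": [0,0,2],"twist": 0},{"claw": 0.6,"delta_pos": [0,0,-2.5],"twist": 0},{"claw": 0.6,"delta_pos": [0,0,-2.5],"twist": 0},{"claw": 0.6,"delta_pos": [0,0,-2.5],"twist": 0}]}}

```text
clock: 10.0
tcp_pos: [0.4914, -0.0596, 0.085]
orientation: [-0.0, -0.091, 0.996, 0.0]
wrist_force: [-0.1, 0.3, 0.4]
finger_gap: 0.0129
```

```bash
python3 - <<'E'
from h import *
print(get_state()['finger_gap']); go(.505,.154,.09,4.5)
E
```

```text
0.012924217759484342
delta [-5.22, 20.76, -0.5] twist -84.0 j6 -27 t 10.0
```

Request:
{"method": "play_rows", "body": {"moves": [{"claw": 0.6,"delta_pos": [-5.2,20.8,-0.5],"twist": -84},{"claw": 0.6,"delta_pos": [-5.2,20.8,-0.5],"twist": -84},{"claw": 0.6,"delta_pos": [-5.2,20.8,-0.5],"twist": -84},{"claw": 0.6,"delta_pos": [-5.2,20.8,-0.5],"twist": -84},{"claw": 0.6,"delta_pos": [-5.2,20.8,-0.5],"twist": -84},{"claw": 0.6,"delta_pos": [-5.2,20.8,-0.5],"twist": -84},{"claw": 0.6,"delta_pos": [-5.2,20.8,-0.5],"twist": -84},{"claw": 0.6,"delta_pos": [-5.2,20.8,-0.5],"twist": -84},{"claw": 0.6,"delta_pos": [-5.2,20.8,-0.5],"twist": -84},{"claw": 0.6,"delta_pos": [-5.2,20.8,-0.5],"twist": -84},{"claw": 0.6,"delta_pos": [-5.2,20.8,-0.5],"twist": -84}]}}

```text
clock: 11.38
tcp_pos: [0.5047, 0.1542, 0.0899]
orientation: [0.0, 0.734, -0.679, -0.0]
wrist_force: [-0.1, -0.6, -0.1]
finger_gap: 0.0127
```

```bash
python3 - <<'E'
from h import *
print(get_state()['finger_gap']); go(.505,.154,.009,4.5)
E
```

```text
0.012731129758445727
delta [0.02, -0.03, 8.09] twist -0.1 j6 -86 t 11.38
```

Request:
{"method": "play_rows", "body": {"moves": [{"claw": 0.6,"delta_pos": [0,0,5],"twist": 0},{"claw": 0.6,"delta_pos": [0,0,7.5],"twist": 0},{"claw": 0.6,"delta_pos": [0,0,8.05],"twist": 0},{"claw": 0.6,"delta_pos": [0,0,8.05],"twist": 0},{"claw": 2.4,"delta_pos": [0,0,8.05],"twist": 0},{"claw": 2.4,"delta_pos": [0,0,8.05],"twist": 0},{"claw": 2.4,"delta_pos": [0,0,8.05],"twist": 0},{"claw": 2.4,"delta_pos": [0,0,4],"twist": 0},{"claw": 2.4,"delta_pos": [0,0,0],"twist": 0},{"claw": 2.4,"delta_pos": [0,0,0],"twist": 0},{"claw": 2.4,"delta_pos": [0,0,0],"twist": 0}]}}

```text
clock: 12.75
tcp_pos: [0.5047, 0.1542, 0.09]
orientation: [0.0, 0.734, -0.679, -0.0]
wrist_force: [-0.3, -0.4, -0.9]
finger_gap: 0.0239
```

```bash
python3 - <<'E'
from h import *
go(.555,-.163,.06,90.7)
E
```

```text
delta [32.02, -2.53, 2.99] twist -86.2 j6 -86 t 12.75
```

Request:
{"method": "play_rows", "body": {"moves": [{"claw": 3.5,"delta_pos": [32,-2.5,1],"twist": 93.8},{"claw": 3.5,"delta_pos": [32,-2.5,1],"twist": 93.8},{"claw": 3.5,"delta_pos": [32,-2.5,1],"twist": 93.8},{"claw": 3.5,"delta_pos": [32,-2.5,1],"twist": 93.8},{"claw": 3.5,"delta_pos": [32,-2.5,1],"twist": 93.8},{"claw": 3.5,"delta_pos": [32,-2.5,1],"twist": 93.8},{"claw": 3.5,"delta_pos": [32,-2.5,1],"twist": 93.8},{"claw": 3.5,"delta_pos": [32,-2.5,3],"twist": 93.8},{"claw": 3.5,"delta_pos": [32,-2.5,3],"twist": 93.8},{"claw": 3.5,"delta_pos": [32,-2.5,3],"twist": 93.8},{"claw": 3.5,"delta_pos": [32,-2.5,3],"twist": 93.8},{"claw": 3.5,"delta_pos": [32,-2.5,3],"twist": 93.8}]}}

```text
clock: 14.25
tcp_pos: [0.5549, -0.1627, 0.0602]
orientation: [-0.0, -0.007, 1.0, 0.0]
wrist_force: [0.2, 0.7, 0.3]
finger_gap: 0.035
```

```bash
python3 - <<'E'
from h import *
go(.555,-.163,.003,90.7)
a=shot('side','s4.png')
cv2.imwrite('pics/c4.png',cv2.resize(a[180:400,180:420][:,:,::-1],None,fx=2.6,fy=2.6,interpolation=cv2.INTER_CUBIC))
E
```

```text
delta [-0.01, -0.03, 5.72] twist 0.1 j6 -25 t 14.25
```

View pics/c4.png

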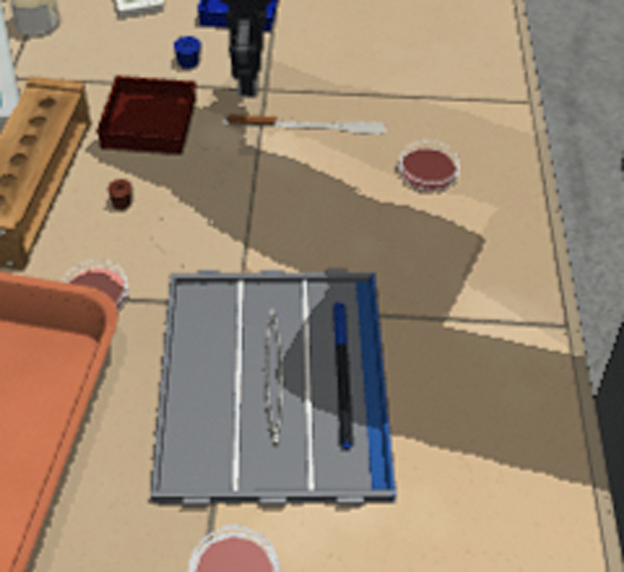

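Request:
{"method": "play_rows", "body": {"moves": [{"claw": 3.5,"delta_pos": [0,0,4],"twist": 0},{"claw": 3.5,"delta_pos": [0,0,5.7],"twist": 0},{"claw": 3.5,"delta_pos": [0,0,5.7],"twist": 0},{"claw": 0.4,"delta_pos": [0,0,5.7],"twist": 0},{"claw": 0.4,"delta_pos": [0,0,5.7],"twist": 0},{"claw": 0.4,"delta_pos": [0,0,5.7],"twist": 0},{"claw": 0.4,"delta_pos": [0,0,5.7],"twist": 0},{"claw": 0.4,"delta_pos": [0,0,5.7],"twist": 0},{"claw": 0.4,"delta_pos": [0,0,2],"twist": 0},{"claw": 0.4,"delta_pos": [0,0,-2.5],"twist": 0},{"claw": 0.4,"delta_pos": [0,0,-3],"twist": 0},{"claw": 0.4,"delta_pos": [0,0,-3],"twist": 0}], "force": 60}}

```text
clock: 15.8
tcp_pos: [0.555, -0.1628, 0.0904]
orientation: [0.0, -0.006, 1.0, -0.0]
wrist_force: [-0.0, -0.1, -0.3]
finger_gap: 0.0068
```

```bash
python3 - <<'E'
from h import *
print(get_state()['finger_gap']); go(.5604,.2168,.09,4.5)
E
```

```text
0.00683909414158226
delta [-1.0, 37.95, 0.03] twist 86.2 j6 -25 t 15.8
```

Request:
{"method": "play_rows", "body": {"moves": [{"claw": 0.4,"delta_pos": [-1,38,0],"twist": -93.8},{"claw": 0.4,"delta_pos": [-1,38,0],"twist": -93.8},{"claw": 0.4,"delta_pos": [-1,38,0],"twist": -93.8},{"claw": 0.4,"delta_pos": [-1,38,0],"twist": -93.8},{"claw": 0.4,"delta_pos": [-1,38,0],"twist": -93.8},{"claw": 0.4,"delta_pos": [-1,38,0],"twist": -93.8},{"claw": 0.4,"delta_pos": [-1,38,0],"twist": -93.8},{"claw": 0.4,"delta_pos": [-1,38,0],"twist": -93.8},{"claw": 0.4,"delta_pos": [-1,38,0],"twist": -93.8},{"claw": 0.4,"delta_pos": [-1,38,0],"twist": -93.8},{"claw": 0.4,"delta_pos": [-1,38,0],"twist": -93.8},{"claw": 0.4,"delta_pos": [-1,38,0],"twist": -93.8}]}}

```text
clock: 17.3
tcp_pos: [0.5602, 0.2171, 0.0899]
orientation: [0.0, 0.734, -0.679, -0.0]
wrist_force: [0.7, -0.0, -0.3]
finger_gap: 0.0065
```

```bash
python3 - <<'E'
from h import *
print(get_state()['finger_gap']); go(.5604,.2168,.008,4.5)
a=shot('side','s5.png')
cv2.imwrite('pics/c5.png',cv2.resize(a[180:400,180:420][:,:,::-1],None,fx=2.6,fy=2.6,interpolation=cv2.INTER_CUBIC))
E
```

```text
0.006509985891430349
delta [0.04, -0.03, 8.19] twist -0.1 j6 -81 t 17.3
```

View pics/c5.png

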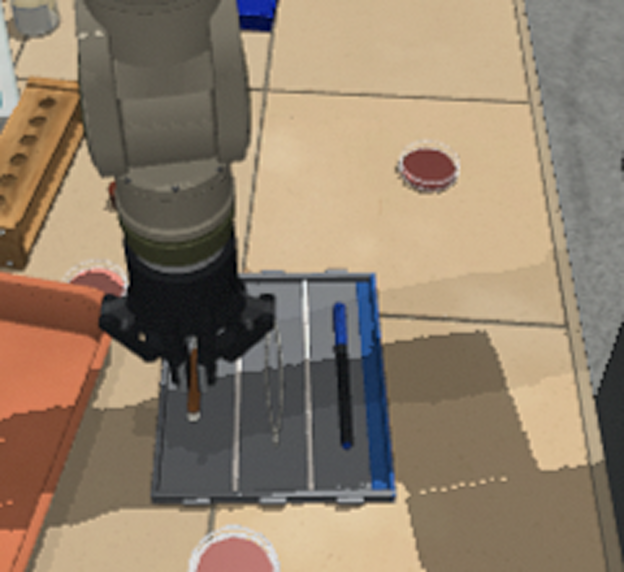

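Request:
{"method": "play_rows", "body": {"moves": [{"claw": 0.4,"delta_pos": [0,0,5],"twist": 0},{"claw": 0.4,"delta_pos": [0,0,7.5],"twist": 0},{"claw": 0.4,"delta_pos": [0,0,8.15],"twist": 0},{"claw": 0.4,"delta_pos": [0,0,8.15],"twist": 0},{"claw": 2.2,"delta_pos": [0,0,8.15],"twist": 0},{"claw": 2.2,"delta_pos": [0,0,8.15],"twist": 0},{"claw": 2.2,"delta_pos": [0,0,8.15],"twist": 0},{"claw": 2.2,"delta_pos": [0,0,4],"twist": 0},{"claw": 2.2,"delta_pos": [0,0,0],"twist": 0},{"claw": 2.2,"delta_pos": [0,0,0],"twist": 0},{"claw": 2.2,"delta_pos": [0,0,0],"twist": 0}]}}

```text
clock: 18.73
tcp_pos: [0.5602, 0.2173, 0.0901]
orientation: [-0.0, 0.734, -0.679, -0.0]
wrist_force: [0.2, -0.3, -0.6]
finger_gap: 0.0221
```

```bash
python3 - <<'E'
from h import *
go(.674,-.038,.09,90)
a=shot('side','s5b.png')
E
```

```text
delta [26.34, -9.35, 0.01] twist -85.5 j6 -81 t 18.73
```

Request:
{"method": "play_rows", "body": {"moves": [{"claw": 4.5,"delta_pos": [26.3,-9.35,0],"twist": 94.5},{"claw": 4.5,"delta_pos": [26.3,-9.35,0],"twist": 94.5},{"claw": 4.5,"delta_pos": [26.3,-9.35,0],"twist": 94.5},{"claw": 4.5,"delta_pos": [26.3,-9.35,0],"twist": 94.5},{"claw": 4.5,"delta_pos": [26.3,-9.35,0],"twist": 94.5},{"claw": 4.5,"delta_pos": [26.3,-9.35,0],"twist": 94.5},{"claw": 4.5,"delta_pos": [26.3,-9.35,0],"twist": 94.5},{"claw": 4.5,"delta_pos": [26.3,-9.35,0],"twist": 94.5},{"claw": 4.5,"delta_pos": [26.3,-9.35,0],"twist": 94.5},{"claw": 4.5,"delta_pos": [26.3,-9.35,2],"twist": 94.5},{"claw": 4.5,"delta_pos": [26.3,-9.35,2],"twist": 94.5},{"claw": 4.5,"delta_pos": [26.3,-9.35,2],"twist": 94.5}]}}

```text
clock: 20.27
tcp_pos: [0.6737, -0.0375, 0.0696]
orientation: [-0.001, 0.0, 1.0, 0.0]
wrist_force: [0.2, -0.5, 0.4]
finger_gap: 0.0451
```

```bash
python3 - <<'E'
from h import *
go(.674,-.038,.005,90)
a=shot('side','s6.png')
cv2.imwrite('pics/c6.png',cv2.resize(a[180:400,180:420][:,:,::-1],None,fx=2.6,fy=2.6,interpolation=cv2.INTER_CUBIC))
E
```

```text
delta [-0.05, -0.06, 6.46] twist -0.0 j6 -10 t 20.27
```

View pics/c6.png

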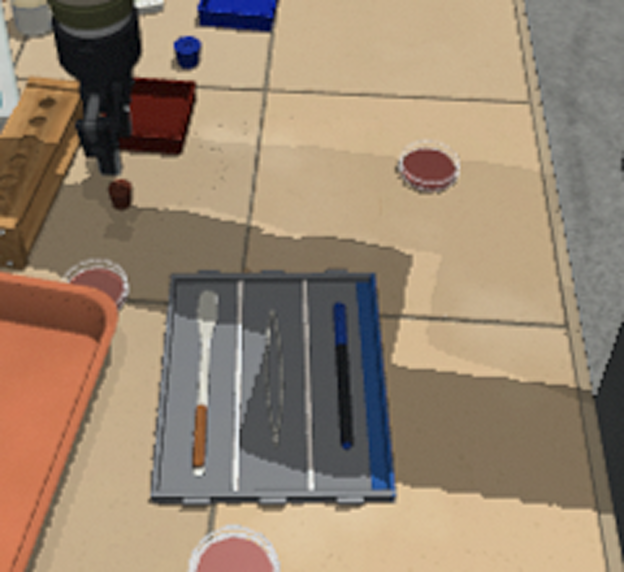

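Spatula lies in bay 3. I'll cross-check both stopper positions against the side view before descending.

```bash
python3 - <<'E'
from h import *
f=lambda x,y:(x/2.6+180,y/2.6+180)
print('brown',px2w('side',*f(121,194),.012).round(3),'blue',px2w('side',*f(188,53),.014).round(3),'proj brown',((w2px('side',[.674,-.038,.012])-180)*2.6).round())
print('spatula ends',px2w('side',*f(208,293),.008).round(3),px2w('side',*f(198,472),.009).round(3))
E
```

```text
brown [ 0.674 -0.038  0.012] blue [ 0.637 -0.26   0.014] proj brown [121. 194.]
spatula ends [0.571 0.074 0.008] [0.557 0.248 0.009]
```

Request:
{"method": "play_rows", "body": {"moves": [{"claw": 4.5,"delta_pos": [0,0,4],"twist": 0},{"claw": 4.5,"delta_pos": [0,0,6.4],"twist": 0},{"claw": 4.5,"delta_pos": [0,0,6.4],"twist": 0},{"claw": 1.8,"delta_pos": [0,0,6.4],"twist": 0},{"claw": 1.8,"delta_pos": [0,0,6.4],"twist": 0},{"claw": 1.8,"delta_pos": [0,0,6.4],"twist": 0},{"claw": 1.8,"delta_pos": [0,0,6.4],"twist": 0},{"claw": 1.8,"delta_pos": [0,0,6.4],"twist": 0},{"claw": 1.8,"delta_pos": [0,0,3],"twist": 0},{"claw": 1.8,"delta_pos": [0,0,-1],"twist": 0},{"claw": 1.8,"delta_pos": [0,0,-1],"twist": 0},{"claw": 1.8,"delta_pos": [0,0,-1],"twist": 0}], "force": 30}}

```text
clock: 21.82
tcp_pos: [0.6738, -0.0375, 0.08]
orientation: [-0.0, 0.0, 1.0, 0.0]
wrist_force: [-0.9, -0.2, -0.7]
finger_gap: 0.0224
```

```bash
python3 - <<'E'
from h import *
print(get_state()['finger_gap']); go(.666,-.156,.08,90)
E
```

```text
0.022398757248248233
delta [0.78, -11.85, -0.0] twist -0.0 j6 -10 t 21.82
```

Request:
{"method": "play_rows", "body": {"moves": [{"claw": 1.8,"delta_pos": [0.8,-11.85,0],"twist": 0},{"claw": 1.8,"delta_pos": [0.8,-11.85,0],"twist": 0},{"claw": 1.8,"delta_pos": [0.8,-11.85,0],"twist": 0},{"claw": 1.8,"delta_pos": [0.8,-11.85,4],"twist": 0},{"claw": 1.8,"delta_pos": [0.8,-11.85,6.5],"twist": 0},{"claw": 1.8,"delta_pos": [0.8,-11.85,7.1],"twist": 0},{"claw": 1.8,"delta_pos": [0.8,-11.85,7.1],"twist": 0},{"claw": 3.4,"delta_pos": [0.8,-11.85,7.1],"twist": 0},{"claw": 3.4,"delta_pos": [0.8,-11.85,7.1],"twist": 0},{"claw": 3.4,"delta_pos": [0.8,-11.85,7.1],"twist": 0},{"claw": 3.4,"delta_pos": [0.8,-11.85,2],"twist": 0},{"claw": 3.4,"delta_pos": [0.8,-11.85,-1],"twist": 0}]}}

```text
clock: 23.32
tcp_pos: [0.6668, -0.1563, 0.0921]
orientation: [0.001, 0.0, 1.0, -0.0]
wrist_force: [-0.1, -0.7, -0.7]
finger_gap: 0.0344
```

```bash
python3 - <<'E'
from h import *
print(get_state()['finger_gap']); go(.637,-.260,.085,60)
E
```

```text
0.034376407165939385
delta [2.98, -10.37, 0.71] twist 30.0 j6 -20 t 23.32
```

Request:
{"method": "play_rows", "body": {"moves": [{"claw": 4.8,"delta_pos": [3,-10.4,0],"twist": 0},{"claw": 4.8,"delta_pos": [3,-10.4,0],"twist": 0},{"claw": 4.8,"delta_pos": [3,-10.4,1.5],"twist": 0},{"claw": 4.8,"delta_pos": [3,-10.4,1.5],"twist": 0},{"claw": 4.8,"delta_pos": [3,-10.4,1.5],"twist": 0}]}}

```text
clock: 23.95
tcp_pos: [0.6362, -0.2587, 0.0749]
orientation: [-0.0, -0.001, 1.0, 0.0]
wrist_force: [-1.0, -1.0, 1.4]
finger_gap: 0.0479
```

```bash
python3 - <<'E'
from h import *
go(.637,-.260,.005,90)
a=shot('side','s7.png')
cv2.imwrite('pics/c7.png',cv2.resize(a[140:340,180:420][:,:,::-1],None,fx=2.6,fy=2.6,interpolation=cv2.INTER_CUBIC))
E
```

```text
delta [-0.09, -0.14, 6.99] twist 0.1 j6 -29 t 23.95
```

View pics/c7.png

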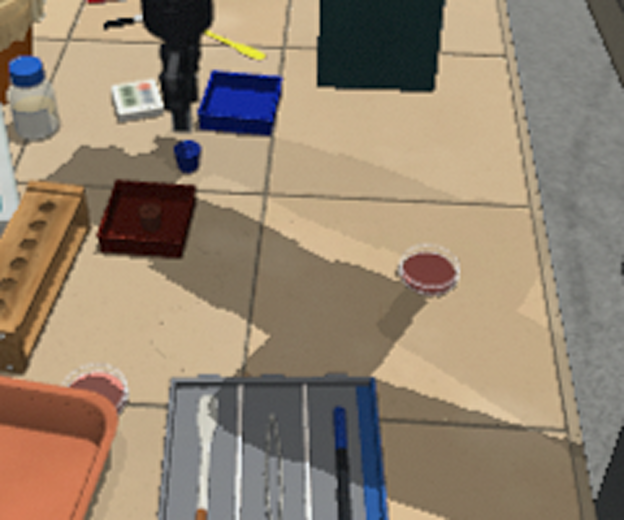

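The brown stopper stands in its box at (150,213). The gripper is above the blue stopper at (187,155).

Request:
{"method": "play_rows", "body": {"moves": [{"claw": 4.8,"delta_pos": [-0.1,-0.1,4],"twist": 0},{"claw": 4.8,"delta_pos": [-0.1,-0.1,6.9],"twist": 0},{"claw": 4.8,"delta_pos": [-0.1,-0.1,6.9],"twist": 0},{"claw": 2.5,"delta_pos": [-0.1,-0.1,6.9],"twist": 0},{"claw": 2.5,"delta_pos": [-0.1,-0.1,6.9],"twist": 0},{"claw": 2.5,"delta_pos": [-0.1,-0.1,6.9],"twist": 0},{"claw": 2.5,"delta_pos": [-0.1,-0.1,6.9],"twist": 0},{"claw": 2.5,"delta_pos": [-0.1,-0.1,6.9],"twist": 0},{"claw": 2.5,"delta_pos": [-0.1,-0.1,3],"twist": 0},{"claw": 2.5,"delta_pos": [-0.1,-0.1,-1],"twist": 0},{"claw": 2.5,"delta_pos": [-0.1,-0.1,-1],"twist": 0},{"claw": 2.5,"delta_pos": [-0.1,-0.1,-1],"twist": 0}]}}

```text
clock: 25.5
tcp_pos: [0.6367, -0.2609, 0.0847]
orientation: [-0.0, 0.0, 1.0, 0.0]
wrist_force: [-0.5, 0.8, -0.1]
finger_gap: 0.0303
```

```bash
python3 - <<'E'
from h import *
print(get_state()['finger_gap']); go(.587,-.371,.085,90)
E
```

```text
0.030340781435413404
delta [4.97, -11.01, -0.03] twist -0.0 j6 -29 t 25.5
```

```bash
python3 - <<'E'
from h import *
for p in [(320,84),(437,90)]: print(px2w('side',p[0]/2.6+180,p[1]/2.6+140,0).round(3))
for p in [(303,103),(349,104)]: # top rim of face, assume same y
    for z in (.08,.12,.16): print(z,px2w('side',p[0],p[1]+26,z).round(3))
E
```

```text
[ 0.489 -0.435  0.   ]
[ 0.338 -0.432  0.   ]
0.08 [ 0.497 -0.585  0.08 ]
0.12 [ 0.495 -0.515  0.12 ]
0.16 [ 0.493 -0.446  0.16 ]
0.08 [ 0.335 -0.588  0.08 ]
0.12 [ 0.342 -0.518  0.12 ]
0.16 [ 0.349 -0.448  0.16 ]
```

Request:
{"method": "play_rows", "body": {"moves": [{"claw": 2.5,"delta_pos": [5,-11,0],"twist": 0},{"claw": 2.5,"delta_pos": [5,-11,0],"twist": 0},{"claw": 2.5,"delta_pos": [5,-11,0],"twist": 0},{"claw": 2.5,"delta_pos": [5,-11,4],"twist": 0},{"claw": 2.5,"delta_pos": [5,-11,6.8],"twist": 0},{"claw": 2.5,"delta_pos": [5,-11,7.5],"twist": 0},{"claw": 2.5,"delta_pos": [5,-11,7.5],"twist": 0},{"claw": 4.2,"delta_pos": [5,-11,7.5],"twist": 0},{"claw": 4.2,"delta_pos": [5,-11,7.5],"twist": 0},{"claw": 4.2,"delta_pos": [5,-11,7.5],"twist": 0},{"claw": 4.2,"delta_pos": [5,-11,2],"twist": 0},{"claw": 4.2,"delta_pos": [5,-11,-2],"twist": 0}]}}

```text
clock: 27.0
tcp_pos: [0.5873, -0.3712, 0.1068]
orientation: [0.0, 0.0, 1.0, -0.0]
wrist_force: [1.0, -0.1, 0.5]
finger_gap: 0.0421
```

```bash
python3 - <<'E'
from h import *
print(get_state()['finger_gap']); go(.45,-.1,.3)
E
```

```text
0.042104746754820295
delta [13.73, 27.11, -19.33] twist 0 j6 -39 t 27.0
```

Request:
{"method": "play_rows", "body": {"moves": [{"claw": 4.2,"delta_pos": [0,0,-10],"twist": 0},{"claw": 4.2,"delta_pos": [0,0,-10],"twist": 0},{"claw": 4.2,"delta_pos": [14,27,-17],"twist": 0},{"claw": 4.2,"delta_pos": [14,27,-17],"twist": 0},{"claw": 4.2,"delta_pos": [14,27,-17],"twist": 0},{"claw": 4.2,"delta_pos": [14,27,-17],"twist": 0},{"claw": 4.2,"delta_pos": [14,27,-17],"twist": 0},{"claw": 4.2,"delta_pos": [14,27,-17],"twist": 0},{"claw": 4.2,"delta_pos": [14,27,-17],"twist": 0},{"claw": 4.2,"delta_pos": [14,27,-17],"twist": 0},{"claw": 4.2,"delta_pos": [14,27,-17],"twist": 0}]}}

```text
clock: 28.38
tcp_pos: [0.4475, -0.1019, 0.2746]
orientation: [-0.001, 0.001, 1.0, 0.0]
wrist_force: [0.5, 0.6, 0.4]
finger_gap: 0.0421
```

```bash
python3 - <<'E'
from h import *
a=shot('side','s8.png'); b=shot('top','t8.png')
c=cv2.resize(a[160:400,180:380],None,fx=2.4,fy=2.4,interpolation=cv2.INTER_CUBIC)
d=cv2.resize(b[125:270,100:380],(400,207)); p=np.zeros((c.shape[0]-207,400,3),np.uint8)
d=np.vstack([d,p]); cv2.imwrite('pics/c8.png',c[:,:,::-1]) if 0 else cv2.imwrite('pics/c8.png',np.hstack([c[:,:400],d])[:,:,::-1])
print(get_state()['wrist_force'],get_state()['clock'])
E
```

```text
[ 0.1139876  -0.29274352  0.21387831] 28.475
```

View pics/c8.png

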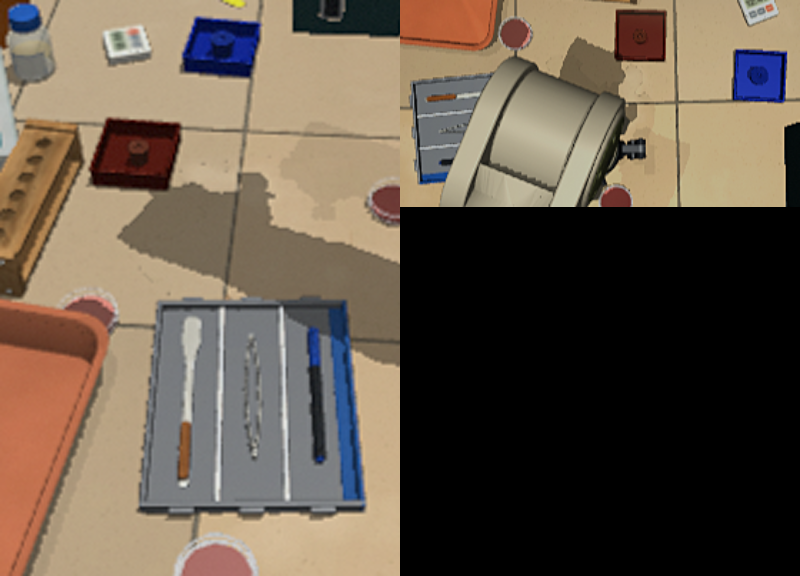

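All five are in place: the stoppers upright at (223,40) and (138,150), the instruments mid-bay, and the dishes unmoved. I'll run a quick numeric check and hand in.

```bash
python3 - <<'E'
from h import *
f=lambda x,y,z:px2w('side',x/2.4+180,y/2.4+160,z)[:2]
a=np.radians(4.5);R=np.array([[np.cos(a),-np.sin(a)],[np.sin(a),np.cos(a)]])
for n,p,q in[('marker',(315,330),(320,461)),('tweez',(253,333),(254,459)),('spat',(193,318),(183,485))]:
    P,Q=f(*p,.009),f(*q,.009); d=R.T@(Q-P); print(n,((R.T@((P+Q)/2-[.505,.154]))*1000).round(),'ang',round(np.degrees(np.arctan2(-d[0],d[1])),1))
print(env.hand_in())
E
```

```text
marker [-62.   0.] ang -1.2
tweez [-2.  1.] ang 0.2
spat [59.  3.] ang -0.2
the job is handed in; nothing more can be done
None
```

The job is handed in at about 28.5 s on the robot's clock. All five things are in place, though the hand-in itself gave no verdict.

The last side and top pictures, with positions measured from the side picture in the tray's frame, showed:

| Instrument | Bay | Distance from bay middle line (mm) | Lengthwise offset (mm) | Angle to bay (degrees) |
|---|---|---|---|---|
| Marker | 1 | 2 | 0 | -1.2 |
| Tweezers | 2 | 2 | 1 | 0.2 |
| Spatula | 3 | 1 | 3 | -0.2 |

- **Stoppers:** each stands upright near the middle of the box of its colour. I judged this from the pictures, not by measuring.
- **Dishes:** both looked unmoved in the pictures.
- **Gripper:** it was clear of everything, with wrist force near zero.

No check failed. One small disagreement: the finger gap read 2 to 3 mm under the stated widths while gripping, but nothing slipped.

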